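# Scoop the cupboard knobs into the parts bowl

### The arm

A 6-joint arm with a two-finger parallel gripper is mounted at the origin on the work surface. World frame = base frame: x ahead of the robot, y to its left, z up, the work surface at z = 0. Lengths are in m, angles in degrees, forces in N, time in s.
With the tool pointing down it reaches from about 0.35 to 0.725 m from the base axis. Payload 4.3 kg.
Tool frame: the origin (TCP) lies at the very end of the fingers, on their centre line; the grasp point (between the pads) lies grip_depth behind it (grip_depth is the distance from the TCP to the grasp point, in m); z points along the fingers, x is the direction in which the jaws open and shut, and the axes are right-handed (so a half turn about z gives the same grasp; the last joint's range is limited). The gripper opens to 85 mm and grips with 20 to 120 N. Pads are 22 mm wide; open, the fingers measure 114 mm over their backs; the gripper's body (76 mm by 85 mm) begins 54 mm behind the grasp point. The pads swing forward as they close: fully open they stand 13 mm farther back than shut.
Start: joints at [59.857, 21.618, 4.641, 73.018, 0, 83.68], TCP at [0.232, 0.526, 0.231] pointing down, gripper open.
Joint ranges: [-156.06, 156.06], [-48.1, 94.91], [-58.44, 69.94], [-101.28, 121.22], [-78.64, 73.56], [-180, 180]. Speed limits (degrees/s): [147.25, 147.25, 180, 180, 180, 180].

### API

Orientations are given as a 3x3 rotation matrix whose columns are the frame's x, y, z axes.
In Python, from workcell import * gives the robot as it stands. The module is installed in compiled form; this text tells all that it offers.
- The arm moves only by the tool play_rows, never from a script. Its argument "targets" is a list of rows, each an object with "angular": the turn, a rotation vector about the world's x, y, z in degrees, a list of three; "translation": the shift along the world's x, y, z in m, a list of three; "claw": the opening, from 0 (shut) to 1 (fully open). A call has 1 to 10 rows; each row is the pose to reach, as a shift and turn from the pose measured when the call began; what a row does not reach only later rows make up. A row lasts 1/8 s, in which the tool goes at most 62.5 mm and 10.7 degrees, less where a joint would pass 70% of its speed; a pose out of reach is approached as far as the arm can. A call with a gripper value outside its range is refused whole. The fingers move at their own pace and stop on an object; "newtons" is the grip in N (left out, the last holds). Time passes only in rows, so rows that repeat a pose let the fingers close. It gives the time, the measured TCP pose, the force and the opening at its end, in the units of the state.
- get_state(): the state, without advancing time (a new reading comes with each control period).
- snapshot(name): name is "side" or "top"; returns the picture (480x640x3 uint8, red, green, blue); there is no depth.
- camera_info(name): a dict with "fovy" (degrees; the focal length in pixels is half the picture's height over the tangent of half this angle, whatever the lens; pixels are square), "cx", "cy" (the principal point, pixels), "k1" (the pictures are not rectified: a ray, as slopes to the right and down, at radius r is drawn at 1 + k1 r^2 times it, then the intrinsics apply), "camera_from_world" (4x4, takes a point from world to camera coordinates). Camera axes: x right, y up, looking along -z (the intrinsics and any distortion apply to the point x, -y, -z); pixel columns grow to the right and rows downward; lengths in m; the calibration is good to about 2 mm. A picture is of the moment at which its call begins. camera_info takes no time and is no camera call.
- sign_off(): hands the job in, once; it reports no verdict.
The state is a dict: "time_s": time; "joint_pos": joint angles; "dq": joint speeds; "effort": joint torques, N m; "position": TCP position; "ee_rot": TCP orientation; "force": force on the tool from outside, world axes, zero at the start; "torque": the same for the moment, N m; "finger_gap": finger opening in m.
Only numpy, scipy, OpenCV 4.12 (cv2) and the standard library are available. Lean on these libraries where they do the work, as an engineer would, in place of code of your own. Each camera call takes 0.05 s, during which the arm holds its last target. There are 200 camera calls.

### The job

Take the little scoop from the cork mat, scoop up all four round cupboard knobs from the wide lane of the screw tray in one scoopful, and tip them into the black parts bowl; then lay the scoop flat, right way up, back on the cork mat. Run the scoop along the tray lightly, because pushing hard against the tray bends its thin lip; do not touch the knobs with the fingers, and leave the bowl and everything else where it is.

Things in the scene. Friction and masses are not known exactly. Their poses are not given: they have to be found in the camera images.
- scoop: Aluminium hand scoop, 0.2 kg. Origin: centre of the pan's underside; +x to the open mouth, +z up. Pan 80 mm long, 60 wide, floor 1.5 thick; side walls 24 high for x -40 to +6, only 8 high on to +28; back wall 28 high. Handle: black bar 24 mm wide (y), 18 thick, 100 long, from (-46, 0, 16) rising backwards to (-110, 0, 93) mm, 40 degrees off +z
- scoop_grip (a point): Point inside the scoop's handle, 65 mm up along it, at (-88, 0, 66) mm in the scoop's frame; axes as the scoop's
- scoop_lip (a point): Middle of the pan's straight front edge, on its underside, at (40, 0, 0) mm in the scoop's frame
- mat: Thin cork mat, fixed, 200 (x) x 180 (y) mm, 3 mm thick, on which the scoop starts, mouth towards about the mat's +x; origin: centre of its underside
- tray: Pale grey hard silicone screw tray, fixed, 256 mm long (x), 32 high; floor and walls 4 thick. Two lanes along x: the wide one, with the knobs, is centred on y = 0, 68 mm wide inside, floor x -118 to +98 with its top at z 4; the narrow one (y -38 to -82) holds screws. Side walls upright; end walls lean outward 25 degrees. Origin: underside below the middle of the wide lane
- tray_end (a point): Foot of the wide lane's end wall at its +x end, at floor level, at (98, 0, 4) mm in the tray's frame; the wall leans outward from here; the knobs start in this half of the lane
- bowl: Loose black plastic magnetic parts bowl, round, 130 mm across at the rim, 45 mm high, flaring; origin: centre of its underside. Mass about 0.35 kg
- knob0_c (a point): Centre of the ball of a steel cupboard knob: a 24 mm ball on a round foot of 14 mm diameter, foot end 16 mm from this point along -z, 28 mm high in all. Starts standing on its foot in the wide lane. 30 g
- knob1_c (a point): Centre of the ball of a steel cupboard knob: a 24 mm ball on a round foot of 14 mm diameter, foot end 16 mm from this point along -z, 28 mm high in all. Starts standing on its foot in the wide lane. 30 g; same as knob0
- knob2_c (a point): Centre of the ball of a steel cupboard knob: a 24 mm ball on a round foot of 14 mm diameter, foot end 16 mm from this point along -z, 28 mm high in all. Starts standing on its foot in the wide lane. 30 g; same as knob0
- knob3_c (a point): Centre of the ball of a steel cupboard knob: a 24 mm ball on a round foot of 14 mm diameter, foot end 16 mm from this point along -z, 28 mm high in all. Starts standing on its foot in the wide lane. 30 g; same as knob0
- square: Bystander: flat L-shaped aluminium carpenter's square, legs about 260 and 135 mm, 30 mm wide, 4 mm thick; origin at its underside
- ratchet: Bystander: ratchet driver lying down, black 105 mm handle 32 mm thick, steel head and shaft to its +x; origin at its underside
- bracket0: Bystander: steel L-bracket standing on one leg, legs 50 mm, 22 mm wide, 3 mm thick; origin at its underside
- bracket1: Bystander: steel L-bracket like bracket0; origin at its underside
- bracket2: Bystander: steel L-bracket like bracket0; origin at its underside
- tin: Bystander: closed aluminium tin, 72 mm across, 50 mm high; origin at its underside
- tape: Bystander: grey tape measure, 66 x 34 x 60 mm high; origin at its underside
Not all that is in view belongs to the job. Leave any yellow look-alike of the bowl alone.

How it is judged (in metres and radians):
On the way, in this order (a step that is already met when the one before it is completed fails the run):
1. all four knobs lie in the scoop together and the scoop is lifted clear above the tray walls (lip over 45 mm above the board) (x of knob0_c in the frame of scoop between -0.04 and 0.05 m and y of knob0_c in the frame of scoop between -0.032 and 0.032 m and z of knob0_c in the frame of scoop between 0 and 0.06 m and x of knob1_c in the frame of scoop between -0.04 and 0.05 m and y of knob1_c in the frame of scoop between -0.032 and 0.032 m and z of knob1_c in the frame of scoop between 0 and 0.06 m and x of knob2_c in the frame of scoop between -0.04 and 0.05 m and y of knob2_c in the frame of scoop between -0.032 and 0.032 m and z of knob2_c in the frame of scoop between 0 and 0.06 m and x of knob3_c in the frame of scoop between -0.04 and 0.05 m and y of knob3_c in the frame of scoop between -0.032 and 0.032 m and z of knob3_c in the frame of scoop between 0 and 0.06 m and height (world z) of each of scoop_lip, scoop above 0.045 m), for 0.2 s.
2. all four knobs are in the bowl (horizontal distance between each of knob0_c, knob1_c, knob2_c, knob3_c and bowl below 0.06 m and z of knob0_c in the frame of bowl between 0 and 0.05 m and z of knob1_c in the frame of bowl between 0 and 0.05 m and z of knob2_c in the frame of bowl between 0 and 0.05 m and z of knob3_c in the frame of bowl between 0 and 0.05 m), for 0.2 s.
At the end, for the whole second after the job is handed in: All four knobs are in the bowl (centres within 60 mm of its axis and under 50 mm above its underside), the bowl upright (within 0.12 rad); the scoop lies still and right way up (within 0.12 rad) on the cork mat, the centre of its pan over the mat (all of step 2 and linear speed of scoop below 0.02 m/s and angle between each of scoop, bowl's own z axis and vertical below 0.12 rad and z of scoop in the frame of mat below 0.009 m and x of scoop in the frame of mat between -0.1 and 0.1 m and y of scoop in the frame of mat between -0.09 and 0.09 m); the robot touches nothing.
It fails at once if the fingers touch a knob (contact force between the fingers and knob0 above 0.3 N or contact force between the fingers and knob1 above 0.3 N or contact force between the fingers and knob2 above 0.3 N or contact force between the fingers and knob3 above 0.3 N).
It fails at once if the scoop presses on the tray with more than 60 N (contact force between scoop and tray above 60 N).
It fails at once if the bowl is moved more than 40 mm or tipped beyond 0.5 rad (distance of bowl from where it was at the start of the episode above 0.04 m or angle between bowl's own z axis and vertical above 0.5 rad).
It fails at once if a bystander is moved more than 30 mm (distance of any of square, ratchet, bracket0, bracket1, bracket2, tin, tape from where it was at the start of the episode above 0.03 m).
It also fails if it takes over 64 s, if anything falls off the work surface, if the arm or the gripper's body presses on something with over 40 N, if the wrist force passes 120 N, or if a joint passes its speed limit or range.

## Working session

There is one attempt and no reset: what is moved stays moved. The work goes in short steps, Python scripts to look and compute and a tool call to move; the robot and the scene stay as the last step left them, time stands still between calls to the robot, and variables do not carry over. Pictures are saved under pics/ and viewed, about 8 in all and at most 12, crops included, and the job is handed in when it is done.

Besides the shell and the picture viewer there is one more tool, called after ">>>" as name(argument=value, ...) on one line, values as JSON. play_rows: Moves the arm, as the interface text tells. Its arguments: {"type":"object","properties":{"targets":{"type":"array","items":{"type":"object","properties":{"angular":{"type":"array","items":{"type":"number"}},"translation":{"type":"array","items":{"type":"number"}},"claw":{"type":"number"}}}},"newtons":{"type":"number"}},"required":["targets"]}

```bash
mkdir -p pics
python3 - <<'E'
from workcell import *
import cv2
s=get_state();print(s)
for n in("side","top"):
    print(camera_info(n)); cv2.imwrite(f"pics/{n}0.png",snapshot(n)[:,:,::-1])
E
```

```text
{'time_s': 0.0, 'joint_pos': array([5.98556432e+01, 2.16630961e+01, 4.56490338e+00, 7.30178466e+01,
       6.95986746e-04, 8.36798966e+01]), 'dq': array([ 0.03135289, -0.02258518,  0.04504298,  0.06530321, -0.04597554,
        0.04786175]), 'effort': array([ 2.34497984e-04, -4.63603163e+01,  2.69875216e+01,  2.07351608e-02,
       -4.43207659e-05,  4.78636480e-06]), 'position': array([0.23193482, 0.52545345, 0.23036224]), 'ee_rot': array([[ 4.03931543e-01,  9.14788638e-01, -1.02755365e-03],
       [ 9.14787004e-01, -4.03932782e-01, -1.74527537e-03],
       [-2.01162068e-03, -2.35020952e-04, -9.99997949e-01]]), 'force': array([-0.6541348 ,  1.19743174, -0.59808274]), 'torque': array([0.01511575, 0.02716127, 0.04358711]), 'finger_gap': 0.08533646614596871}
{'fovy': 53.05786142615956, 'cx': 324.07464550393564, 'cy': 238.42465690369997, 'k1': -0.09134485494814276, 'camera_from_world': array([[ 0.96692691, -0.2538917 ,  0.02431768, -0.50839173],
       [ 0.10400359,  0.47954558,  0.8713319 , -0.12571917],
       [-0.23288537, -0.83998514,  0.49009118, -0.91185935],
       [ 0.        ,  0.        ,  0.        ,  1.        ]])}
{'fovy': 52.26746137638047, 'cx': 321.7914460732825, 'cy': 237.41532027181967, 'k1': -0.0827790430384159, 'camera_from_world': array([[-0.01043598, -0.99992394,  0.00657279,  0.0492702 ],
       [ 0.99791325, -0.00999568,  0.06379055, -0.54029291],
       [-0.06372   ,  0.00722479,  0.99794166, -1.25561426],
       [ 0.        ,  0.        ,  0.        ,  1.        ]])}
```

View pics/top0.png

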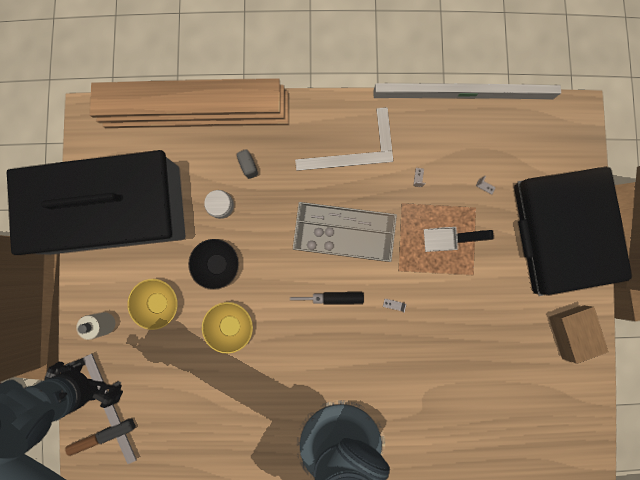

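View pics/side0.png

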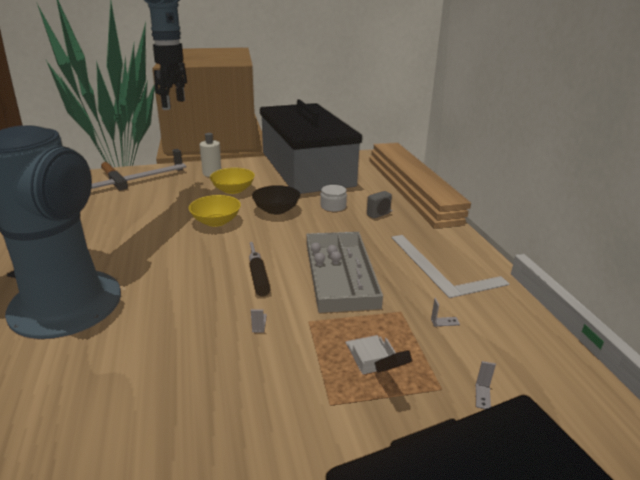

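Run:
```python
import cv2
t=cv2.imread("pics/top0.png")[190:285,285:500]; s=cv2.imread("pics/side0.png")[225:400,295:445]
cv2.imwrite("pics/topc.png",cv2.resize(t,None,fx=3.7,fy=3.7,interpolation=cv2.INTER_CUBIC))
cv2.imwrite("pics/sidec.png",cv2.resize(s,None,fx=3.4,fy=3.4,interpolation=cv2.INTER_CUBIC))
```

```text
(no output)
```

View pics/topc.png

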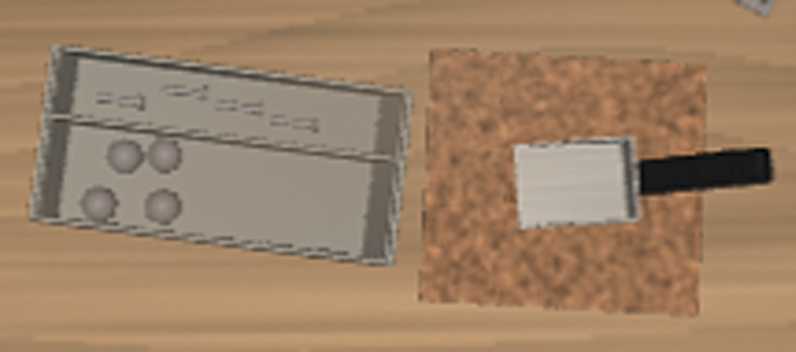

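View pics/sidec.png

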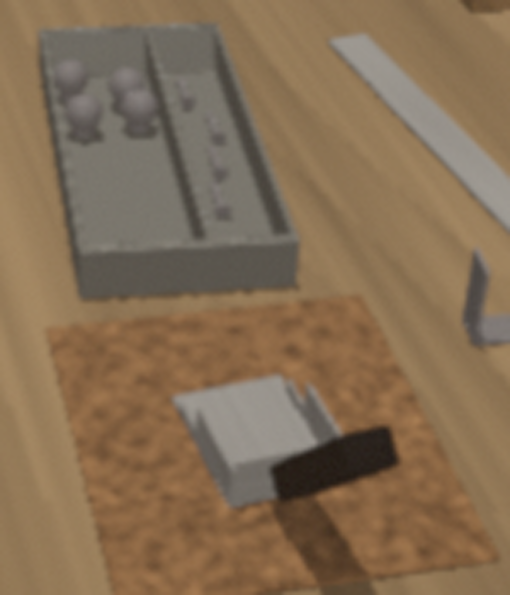

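```bash
cat > h.py <<'E'
from workcell import *
import numpy as np, cv2
from scipy.optimize import least_squares
from scipy.spatial.transform import Rotation as R
C={n:camera_info(n) for n in("side","top")}
def proj(n,P):
    c=C[n];P=np.atleast_2d(P);M=c["camera_from_world"];q=P@M[:3,:3].T+M[:3,3]
    s=np.c_[q[:,0],-q[:,1]]/-q[:,2:];r2=(s**2).sum(1,keepdims=True)
    return s*(1+c["k1"]*r2)*240/np.tan(np.radians(c["fovy"]/2))+[c["cx"],c["cy"]]
def crop(n,uv):
    o,f=((285,190),3.7) if n=="top" else ((295,225),3.4)
    return (np.atleast_2d(uv)+.5)/f-.5+o
def tri(obs,x0=(.5,0,.02)):   # obs: list of (cam,uv full px)
    r=least_squares(lambda p:np.concatenate([(proj(n,p)-uv).ravel() for n,uv in obs]),x0)
    return r.x,np.abs(r.fun).max()
def ray(n,uv,z): return least_squares(lambda p:(proj(n,[*p,z])-uv).ravel(),[.5,0]).x
E
python3 - <<'E'
from h import *
np.set_printoptions(precision=4,suppress=True)
def T(name,t,s):
    p,e=tri([("top",crop("top",t)),("side",crop("side",s))]);print(name,p,round(e,2));return p
for k,t,s in [("rim +y+x",(57,46),(217,26)),("rim -y+x",(411,91),(296,237)),("rim -y-x",(390,265),(78,255)),("rim +y-x",(33,219),(40,30)),
 ("k0",(126,156),(129,84)),("k1",(165,155),(137,107)),("k2",(100,204),(70,75)),("k3",(163,207),(84,112)),
 ("mat +y-x",(420,300),(48,328)),("mat +y+x",(431,50),(362,296)),("mat -y+x",(707,65),(497,560)),
 ("mouth +x",(515,147),(280,377)),("mouth -x",(520,228),(175,400)),("backbot-x",(637,221),(237,505)),("handle end",(771,165),(392,445))]: T(k,t,s)
for k,t,z in [("foot+y lo",(58,213),.004),("foot+y hi",(71,128),.004),("foot-y hi",(373,162),.004),("foot-y lo",(359,256),.004),("mat-y-x",(697,315),.003)]: print(k,ray("top",crop("top",t),z))
b=[ray("top",np.array(u),.045) for u in((189,264),(239,263),(214,239),(214,289))];print("bowl",b)
print(tri([("top",np.array([[214,264]])),("side",np.array([[277,197]]))]))
E
```

```text
rim +y+x [0.6333 0.0988 0.0307] 0.48
rim -y+x [ 0.5988 -0.1482  0.0324] 0.32
rim -y-x [ 0.4775 -0.1317  0.0282] 0.31
rim +y-x [0.5123 0.1164 0.0322] 0.43
k0 [0.557  0.0512 0.0215] 0.69
k1 [0.556  0.0242 0.0202] 0.11
k2 [0.5224 0.07   0.022 ] 0.3
k3 [0.5205 0.0258 0.0201] 0.5
mat +y-x [ 0.4542 -0.1569  0.0011] 0.84
mat +y+x [ 0.633  -0.1689  0.0004] 0.76
mat -y+x [ 0.6189 -0.369   0.0008] 0.09
mouth +x [ 0.5623 -0.2271  0.004 ] 0.78
mouth -x [ 0.5043 -0.2296  0.0023] 0.75
backbot-x [ 0.509  -0.313   0.0081] 1.06
handle end [ 0.5459 -0.3805  0.0992] 2.74
foot+y lo [0.5164 0.1003]
foot+y hi [0.5769 0.0906]
foot-y hi [ 0.5505 -0.1242]
foot-y lo [ 0.4837 -0.113 ]
mat-y-x [ 0.4386 -0.3554]
bowl [array([0.4745, 0.3829]), array([0.476 , 0.2549]), array([0.5377, 0.3189]), array([0.4106, 0.3187])]
(array([0.4767, 0.32  , 0.0374]), np.float64(1.0860187739507978))
```

Run:
```python
from h import *
np.set_printoptions(precision=4,suppress=True)
try: print("grip_depth",grip_depth)
except Exception as e: print(e, [k for k in dir() if not k.startswith('_')])
P=np.array([[40,-30,1],[40,30,1],[-40,-30,28],[-40,30,28],[-116.9,-12,87.2],[-116.9,12,87.2]])/1000
t=crop("top",[(515,147),(520,228),(634,138),(638,219),(771,148),(773,182)])
Ps=np.array([[40,-30,1],[40,30,1],[-40,30,0]])/1000; s=crop("side",[(280,377),(175,400),(237,505)])
def w(p,Q): return R.from_euler('z',p[2]).apply(Q)+[p[0],p[1],p[3]]
f=lambda p:np.r_[(proj("top",w(p,P))-t).ravel(),(proj("side",w(p,Ps))-s).ravel()]
r=least_squares(f,[.53,-.27,1.6,.003],loss='soft_l1');p=r.x
print(p,np.degrees(p[2]));print(f(p).reshape(-1,2))
```

```text
grip_depth 0.0187
[ 0.5356 -0.2668  1.6124  0.0015] 92.38632209737905
[[-0.4696 -1.3161]
 [-0.3519 -0.5893]
 [-0.0384 -1.2981]
 [ 0.4692 -0.1724]
 [ 0.3584 -0.4342]
 [ 0.526  -0.0134]
 [-0.0892  0.0194]
 [-0.9749 -0.5826]
 [-2.9509  1.0171]]
```

```bash
cat >> h.py <<'E'
np.set_printoptions(precision=4,suppress=True)
TILT=20.
def Rs(yaw,pitch): # pitch>0: nose up (deg)
    return R.from_euler('z',yaw,degrees=True)*R.from_euler('y',-pitch,degrees=True)
a=np.radians(TILT); zt=np.array([np.sin(a),0,-np.cos(a)]); xt=np.array([0,-1.,0])
TS=R.from_matrix(np.c_[xt,np.cross(zt,xt),zt])   # tool in scoop
GR=np.array([-.088,0,.066])
def tool(pt,yaw,pitch,ref=(.04,0,0),back=0):
    """tcp pose putting scoop-frame point ref at world pt"""
    S=Rs(yaw,pitch); o=np.array(pt)-S.apply(ref)
    return o+S.apply(GR+zt*(grip_depth-back)), S*TS
def delta(pose):
    s=get_state(); p,r=pose
    print("shift",p-s["position"],"turn",np.degrees((r*R.from_matrix(s["ee_rot"]).inv()).as_rotvec()).round(2),"target",p)
def scoop():
    s=get_state(); r=R.from_matrix(s["ee_rot"])*TS.inv(); p=s["position"]-r.apply(GR+zt*grip_depth)
    e=r.as_euler('ZYX',degrees=True); l=p+r.apply([.04,0,0])
    print("t",s["time_s"],"lip",l,"yaw,nose-up,roll",np.array([e[0],-e[1],e[2]]).round(2),"tray",tray(l),"F",s["force"].round(1),"gap",s["finger_gap"])
TO=np.array([.53305,-.00306]); TY=82.0
def tray(l):
    d=np.array(l[:2])-TO; c,s_=np.cos(np.radians(TY)),np.sin(np.radians(TY)); return np.array([c*d[0]+s_*d[1],-s_*d[0]+c*d[1]])
def w_tray(x,y,z):
    c,s_=np.cos(np.radians(TY)),np.sin(np.radians(TY)); return np.array([TO[0]+c*x-s_*y,TO[1]+s_*x+c*y,z])
E
python3 - <<'E'
from h import *
c=(.5365,-.267,.003)
delta(tool(c,93,0,ref=(0,0,0),back=.09));delta(tool(c,93,0,ref=(0,0,0)))
E
```

```text
shift [ 0.3104 -0.9047 -0.0944] turn [ 17.38  11.85 -62.53] target [ 0.5424 -0.3792  0.136 ]
shift [ 0.3088 -0.874  -0.179 ] turn [ 17.38  11.85 -62.53] target [ 0.5408 -0.3485  0.0514]
```

>>> play_rows(targets=[{"translation": [0.05, -0.06, 0], "angular": [0, 0, -6], "claw": 1}, {"translation": [0.09, -0.11, 0], "angular": [0, 0, -12], "claw": 1}, {"translation": [0.13, -0.16, 0], "angular": [0, 0, -18], "claw": 1}, {"translation": [0.16, -0.21, 0], "angular": [0, 0, -25], "claw": 1}, {"translation": [0.19, -0.26, 0], "angular": [0, 0, -32], "claw": 1}, {"translation": [0.22, -0.32, 0], "angular": [0, 0, -38], "claw": 1}, {"translation": [0.24, -0.38, 0], "angular": [3, 2, -45], "claw": 1}, {"translation": [0.26, -0.44, 0], "angular": [6, 4, -50], "claw": 1}, {"translation": [0.27, -0.5, 0], "angular": [9, 6, -55], "claw": 1}, {"translation": [0.28, -0.56, 0], "angular": [12, 8, -60], "claw": 1}])

```text
time_s: 1.35
position: [0.51, -0.024, 0.2303]
ee_rot: [[0.995, 0.098, -0.016], [0.099, -0.966, 0.24], [0.008, -0.24, -0.971]]
force: [1.1, 0.3, -0.9]
finger_gap: 0.0854
```

Run:
```python
from h import *
c=(.5365,-.267,.003)
delta(tool(c,93,0,ref=(0,0,0),back=.09));delta(tool(c,93,0,ref=(0,0,0)));print(get_state()["joint_pos"])
```

```text
shift [ 0.0324 -0.3553 -0.0943] turn [ 6.07  0.94 -2.63] target [ 0.5424 -0.3792  0.136 ]
shift [ 0.0308 -0.3245 -0.1789] turn [ 6.07  0.94 -2.63] target [ 0.5408 -0.3485  0.0514]
[-17.7559  17.28    -3.1324  74.7616  12.9075  65.9381]
```

>>> play_rows(targets=[{"translation": [0.01, -0.06, 0], "angular": [2, 0, -1], "claw": 1}, {"translation": [0.02, -0.12, 0], "angular": [4, 1, -2], "claw": 1}, {"translation": [0.025, -0.18, 0], "angular": [6, 1, -2.6], "claw": 1}, {"translation": [0.03, -0.24, -0.01], "angular": [6, 1, -2.6], "claw": 1}, {"translation": [0.032, -0.3, -0.03], "angular": [6, 1, -2.6], "claw": 1}, {"translation": [0.032, -0.34, -0.07], "angular": [6, 1, -2.6], "claw": 1}, {"translation": [0.032, -0.355, -0.094], "angular": [6, 1, -2.6], "claw": 1}, {"translation": [0.032, -0.355, -0.094], "angular": [6, 1, -2.6], "claw": 1}])

```text
time_s: 2.35
position: [0.5408, -0.378, 0.1336]
ee_rot: [[0.999, 0.047, -0.022], [0.052, -0.937, 0.345], [-0.005, -0.345, -0.938]]
force: [-0.6, 0.8, 1.1]
finger_gap: 0.0853
```

Run:
```python
from h import *
c=(.5365,-.267,.003)
delta(tool(c,93,0,ref=(0,0,0)));print(get_state()["joint_pos"])
a=snapshot("top")[190:290,390:540];b=snapshot("side")[300:450,300:470]
cv2.imwrite("pics/g.png",np.hstack([cv2.resize(x[:,:,::-1],(390,390*x.shape[0]//x.shape[1]))[:260] for x in(a,b)]))
```

```text
shift [ 0.      0.0295 -0.0822] turn [-0.19 -0.27  0.02] target [ 0.5408 -0.3485  0.0514]
[-46.4939  49.2277  34.5574  91.1181  12.7762  38.7895]
```

View pics/g.png

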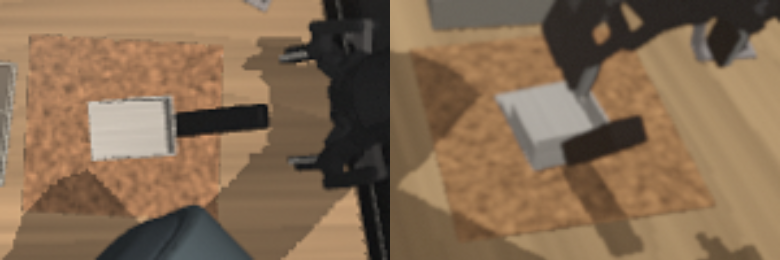

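Run:
```python
from h import *
f=lambda u,v:np.array([390+u/2.6,190+v/2.6])
print("handle end",ray("top",f(267,117),.09),"base",ray("top",f(176,124),.022))
p=get_state()["position"];print("tcp",p,(proj("top",p)-[390,190])*2.6)
print("pan mouth mid",ray("top",f(91,132),.004),"back top",ray("top",f(175,125.5),.031))
```

```text
handle end [ 0.5379 -0.3804] base [ 0.5362 -0.3114]
tcp [ 0.5424 -0.3774  0.1374] [[281.7667 108.6146]]
pan mouth mid [ 0.53   -0.2288] back top [ 0.5341 -0.3077]
```

Run:
```python
from h import *
delta(tool((.5322,-.2685,.003),93,0,ref=(0,0,0)))
```

```text
shift [-0.0059  0.0274 -0.086 ] turn [ 0.02 -0.04 -0.11] target [ 0.5365 -0.35    0.0514]
```

>>> play_rows(targets=[{"translation": [-0.006, 0.007, -0.022], "claw": 1}, {"translation": [-0.006, 0.014, -0.043], "claw": 1}, {"translation": [-0.006, 0.021, -0.065], "claw": 1}, {"translation": [-0.006, 0.0275, -0.086], "claw": 1}, {"translation": [-0.006, 0.0275, -0.086], "claw": 1}, {"translation": [-0.006, 0.0275, -0.086], "claw": 1}])

```text
invalid input at $.targets[0]: expected keys angular, translation, claw
```

Run:
```python
from h import *
delta(tool((.5322,-.2685,.003),93,0,ref=(0,0,0)))
```

```text
shift [-0.0059  0.0274 -0.086 ] turn [ 0.02 -0.04 -0.11] target [ 0.5365 -0.35    0.0514]
```

>>> play_rows(targets=[{"translation": [-0.006, 0.007, -0.022], "angular": [0, 0, 0], "claw": 1}, {"translation": [-0.006, 0.014, -0.043], "angular": [0, 0, 0], "claw": 1}, {"translation": [-0.006, 0.021, -0.065], "angular": [0, 0, 0], "claw": 1}, {"translation": [-0.006, 0.0275, -0.086], "angular": [0, 0, 0], "claw": 1}, {"translation": [-0.006, 0.0275, -0.086], "angular": [0, 0, 0], "claw": 1}, {"translation": [-0.006, 0.0275, -0.086], "angular": [0, 0, 0], "claw": 1}])

```text
time_s: 3.2
position: [0.5375, -0.3498, 0.0538]
ee_rot: [[0.998, 0.053, -0.017], [0.055, -0.939, 0.339], [0.001, -0.34, -0.941]]
force: [0.0, 0.2, 0.4]
finger_gap: 0.0858
```

Run:
```python
from h import *
delta(tool((.5322,-.2685,.003),93,0,ref=(0,0,0)))
```

```text
shift [-0.001  -0.0002 -0.0024] turn [ 0.13  0.09 -0.18] target [ 0.5365 -0.35    0.0514]
```

>>> play_rows(newtons=80, targets=[{"translation": [-0.001, 0, -0.002], "angular": [0, 0, 0], "claw": 0.6}, {"translation": [-0.001, 0, -0.002], "angular": [0, 0, 0], "claw": 0.4}, {"translation": [-0.001, 0, -0.002], "angular": [0, 0, 0], "claw": 0.2}, {"translation": [-0.001, 0, -0.002], "angular": [0, 0, 0], "claw": 0}, {"translation": [-0.001, 0, -0.002], "angular": [0, 0, 0], "claw": 0}, {"translation": [-0.001, 0, -0.002], "angular": [0, 0, 0], "claw": 0}, {"translation": [-0.001, 0, -0.002], "angular": [0, 0, 0], "claw": 0}])

```text
time_s: 4.08
position: [0.5367, -0.35, 0.0521]
ee_rot: [[0.998, 0.053, -0.017], [0.055, -0.939, 0.339], [0.002, -0.339, -0.941]]
force: [0.7, -0.1, 3.7]
finger_gap: 0.0231
```

Run:
```python
from h import *
scoop()
```

```text
t 4.075 lip [ 0.5301 -0.2287  0.0034] yaw,nose-up,roll [93.16 -0.16 -0.11] tray [-0.2239 -0.0284] F [ 0.7 -0.1  3.7] gap 0.02312202543655106
```

Run:
```python
from h import *
delta(tool((.5301,-.2287,.09),93,0))
delta(tool(w_tray(-.035,0,.075),82,-2));delta(tool(w_tray(-.035,0,.012),82,-2))
```

```text
shift [-0.0002 -0.0001  0.0863] turn [ 0.15  0.12 -0.16] target [ 0.5365 -0.3501  0.1384]
shift [-0.0252  0.1936  0.0755] turn [ -1.84   0.19 -11.17] target [ 0.5115 -0.1564  0.1276]
shift [-0.0252  0.1936  0.0125] turn [ -1.84   0.19 -11.17] target [ 0.5115 -0.1564  0.0646]
```

>>> play_rows(newtons=110, targets=[{"translation": [0, 0, 0.02], "angular": [0, 0, 0], "claw": 0}, {"translation": [0, 0, 0.05], "angular": [0, 0, 0], "claw": 0}, {"translation": [0, 0, 0.08], "angular": [0, 0, 0], "claw": 0}, {"translation": [0, 0, 0.08], "angular": [0, 0, 0], "claw": 0}])

```text
time_s: 4.58
position: [0.5376, -0.3511, 0.1335]
ee_rot: [[0.998, 0.054, -0.015], [0.056, -0.94, 0.336], [0.004, -0.336, -0.942]]
force: [0.4, -0.1, -2.9]
finger_gap: 0.0224
```

Run:
```python
from h import *
scoop()
delta(tool(w_tray(-.035,0,.075),82,-2))
```

```text
t 4.575 lip [ 0.531  -0.23    0.0843] yaw,nose-up,roll [93.18 -0.36 -0.23] tray [-0.225  -0.0296] F [ 0.4 -0.1 -2.9] gap 0.022421048825984148
shift [-0.0261  0.1947 -0.0058] turn [ -1.63   0.3  -11.19] target [ 0.5115 -0.1564  0.1276]
```

>>> play_rows(targets=[{"translation": [-0.006, 0.05, 0], "angular": [-0.4, 0, -3], "claw": 0}, {"translation": [-0.013, 0.1, 0], "angular": [-0.8, 0.1, -6], "claw": 0}, {"translation": [-0.02, 0.15, 0], "angular": [-1.2, 0.2, -9], "claw": 0}, {"translation": [-0.026, 0.195, -0.005], "angular": [-1.6, 0.3, -11.2], "claw": 0}, {"translation": [-0.026, 0.195, -0.006], "angular": [-1.6, 0.3, -11.2], "claw": 0}, {"translation": [-0.026, 0.195, -0.006], "angular": [-1.6, 0.3, -11.2], "claw": 0}])

```text
time_s: 5.32
position: [0.5109, -0.1559, 0.1261]
ee_rot: [[0.99, -0.133, 0.041], [-0.139, -0.942, 0.307], [-0.002, -0.309, -0.951]]
force: [0.0, -0.0, -1.7]
finger_gap: 0.023
```

Run:
```python
from h import *
scoop()
delta(tool(w_tray(-.035,0,.020),82,-2))
a=snapshot("top")[190:290,285:500];b=snapshot("side")[210:360,280:440]
S=lambda x:cv2.resize(x[:,:,::-1],None,fx=(f:=400/x.shape[1]),fy=f,interpolation=cv2.INTER_CUBIC)
A,B=S(a),S(b);h=max(len(A),len(B))
cv2.imwrite("pics/t1.png",np.hstack([cv2.copyMakeBorder(x,0,h-len(x),0,0,0) for x in(A,B)]))
# scoop model projected lip corners
```

```text
t 5.325 lip [ 0.5274 -0.0372  0.0736] yaw,nose-up,roll [82.02 -1.98  0.1 ] tray [-0.0346  0.0008] F [ 0.  -0.  -1.7] gap 0.023044862907352106
shift [ 0.0006 -0.0004 -0.0535] turn [-0.04 -0.1  -0.02] target [ 0.5115 -0.1564  0.0726]
```

View pics/t1.png

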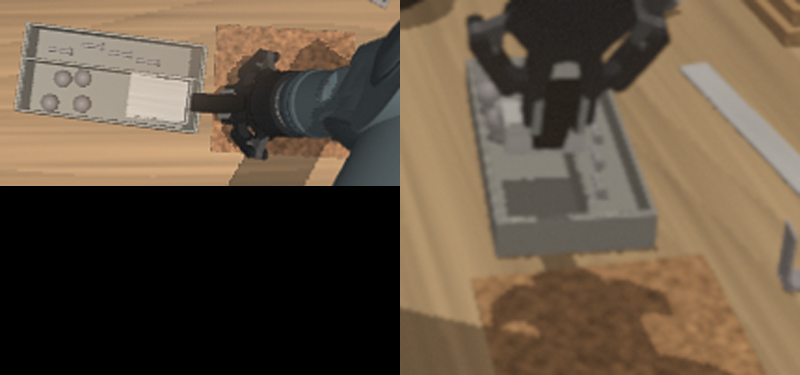

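Run:
```python
from h import *
A=cv2.cvtColor(snapshot("top"),cv2.COLOR_RGB2GRAY).astype(float)
o=w_tray(-.0346,0.0008,.0736); Rr=Rs(82,-2)
for P in ([.04,.03,0],[.04,-.03,0]): print("pred corner",proj("top",o+Rr.apply(np.array(P)-[.04,0,0])))
# profiles across the pan (scoop y) at x=30mm, from model; brightness
def prof(x,z,ys):
    uv=np.vstack([proj("top",o+Rr.apply(np.array([x,y,z])-[.04,0,0])) for y in ys]).astype(np.float32)
    return cv2.remap(A.astype(np.float32),uv[None,:,0].copy(),uv[None,:,1].copy(),cv2.INTER_LINEAR)[0]
ys=np.arange(-.042,.0421,.003)
print((ys*1000).astype(int));print(prof(.035,0.001,ys).astype(int));print(prof(.02,.001,ys).astype(int))
xs=np.arange(.028,.056,.002);print([int(prof(x,.001,[0])[0]) for x in xs], xs)
```

```text
pred corner [[353.041  252.9495]]
pred corner [[356.0452 229.0636]]
[-42 -39 -36 -32 -29 -26 -23 -20 -17 -14 -11  -8  -5  -2   0   3   6   9
  12  15  18  21  24  27  30  33  36  39  42]
[158 158 157 170 201 196 194 197 197 198 198 198 201 201 197 201 201 199
 202 202 205 203 202 188 158 148 146 106 158]
[158 156 144 179 175 196 194 196 196 197 197 198 201 200 196 198 201 200
 200 200 204 202 176 158 159 150 129 137 146]
[196, 197, 197, 196, 197, 196, 189, 175, 157, 158, 159, 159, 159, 159] [0.028 0.03  0.032 0.034 0.036 0.038 0.04  0.042 0.044 0.046 0.048 0.05
 0.052 0.054]
```

>>> play_rows(targets=[{"translation": [0, 0, -0.02], "angular": [0, 0, 0], "claw": 0}, {"translation": [0, 0, -0.04], "angular": [0, 0, 0], "claw": 0}, {"translation": [0, 0, -0.055], "angular": [0, 0, 0], "claw": 0}, {"translation": [0, 0, -0.062], "angular": [0, 0, 0], "claw": 0}, {"translation": [0, 0, -0.062], "angular": [0, 0, 0], "claw": 0}, {"translation": [0, 0, -0.062], "angular": [0, 0, 0], "claw": 0}])

```text
time_s: 6.22
position: [0.5121, -0.1568, 0.0654]
ee_rot: [[0.99, -0.133, 0.044], [-0.14, -0.941, 0.307], [0.0, -0.31, -0.951]]
force: [0.9, 5.1, -1.4]
finger_gap: 0.0229
```

Run:
```python
from h import *
scoop()
delta(tool(w_tray(-.035,0.0008,.005),82,-2))
```

```text
t 6.225 lip [ 0.5289 -0.0381  0.0129] yaw,nose-up,roll [81.94 -1.93 -0.02] tray [-0.0352 -0.0008] F [ 0.9  5.1 -1.4] gap 0.022901035244752014
shift [-0.0014  0.0005 -0.0078] turn [-0.06  0.03  0.06] target [ 0.5107 -0.1563  0.0576]
```

>>> play_rows(targets=[{"translation": [0.001, 0.007, 0.002], "angular": [0, 0, 0], "claw": 0}, {"translation": [0.002, 0.015, 0.002], "angular": [0, 0, 0], "claw": 0}, {"translation": [0.002, 0.015, -0.003], "angular": [0, 0, 0], "claw": 0}, {"translation": [0.002, 0.015, -0.006], "angular": [0, 0, 0], "claw": 0}, {"translation": [0.002, 0.015, -0.006], "angular": [0, 0, 0], "claw": 0}])

```text
time_s: 6.85
position: [0.5137, -0.1418, 0.059]
ee_rot: [[0.99, -0.134, 0.043], [-0.14, -0.941, 0.307], [-0.001, -0.31, -0.951]]
force: [-0.3, 0.4, -3.1]
finger_gap: 0.0227
```

Run:
```python
from h import *
scoop()
delta(tool(w_tray(-.02,0.0008,.0045),82,-2))
```

```text
t 6.85 lip [ 0.5306 -0.0231  0.0065] yaw,nose-up,roll [81.93 -1.93  0.03] tray [-0.0202 -0.0003] F [-0.3  0.4 -3.1] gap 0.022665664186228857
shift [-0.001   0.0004 -0.0018] turn [-0.07 -0.02  0.07] target [ 0.5128 -0.1414  0.0571]
```

>>> play_rows(targets=[{"translation": [-0.001, 0, -0.001], "angular": [0, 0, 0], "claw": 0}, {"translation": [-0.001, 0, -0.0018], "angular": [0, 0, 0], "claw": 0}, {"translation": [-0.001, 0, -0.0022], "angular": [0, 0, 0], "claw": 0}, {"translation": [-0.001, 0, -0.0022], "angular": [0, 0, 0], "claw": 0}])

```text
time_s: 7.35
position: [0.5128, -0.1419, 0.057]
ee_rot: [[0.99, -0.134, 0.043], [-0.14, -0.941, 0.307], [-0.0, -0.31, -0.951]]
force: [-0.8, -1.6, 0.6]
finger_gap: 0.0225
```

Run:
```python
from h import *
scoop()
```

```text
t 7.35 lip [ 0.5296 -0.0232  0.0045] yaw,nose-up,roll [81.93 -1.94  0.02] tray [-0.0205  0.0006] F [-0.8 -1.6  0.6] gap 0.0224778780088507
```

>>> play_rows(targets=[{"translation": [0.0055, 0.0395, 0], "angular": [0, 0, 0], "claw": 0}, {"translation": [0.0095, 0.068, 0], "angular": [0, 0, 0], "claw": 0}, {"translation": [0.011, 0.079, 0], "angular": [0, 0, 0], "claw": 0}, {"translation": [0.0115, 0.083, 0], "angular": [0, 0, 0], "claw": 0}, {"translation": [0.0115, 0.083, 0], "angular": [0, 0, 0], "claw": 0}])

```text
time_s: 7.98
position: [0.5245, -0.0592, 0.057]
ee_rot: [[0.99, -0.134, 0.044], [-0.141, -0.941, 0.307], [-0.0, -0.31, -0.951]]
force: [-0.4, 0.4, -2.2]
finger_gap: 0.0224
```

```bash
cat > look.py <<'E'
from h import *
import sys
scoop()
a=snapshot("top")[195:270,280:400];b=snapshot("side")[225:325,295:395]
S=lambda x:cv2.resize(x[:,:,::-1],None,fx=(f:=400/x.shape[1]),fy=f,interpolation=cv2.INTER_CUBIC)
A,B=S(a),S(b);h=max(len(A),len(B))
cv2.imwrite(sys.argv[1],np.hstack([cv2.copyMakeBorder(x,0,h-len(x),0,0,0) for x in(A,B)]))
E
python3 look.py pics/s1.png
```

```text
t 7.975 lip [0.5413 0.0595 0.0045] yaw,nose-up,roll [81.91 -1.92  0.  ] tray [0.0631 0.0005] F [-0.4  0.4 -2.2] gap 0.02238206414999447
```

View pics/s1.png

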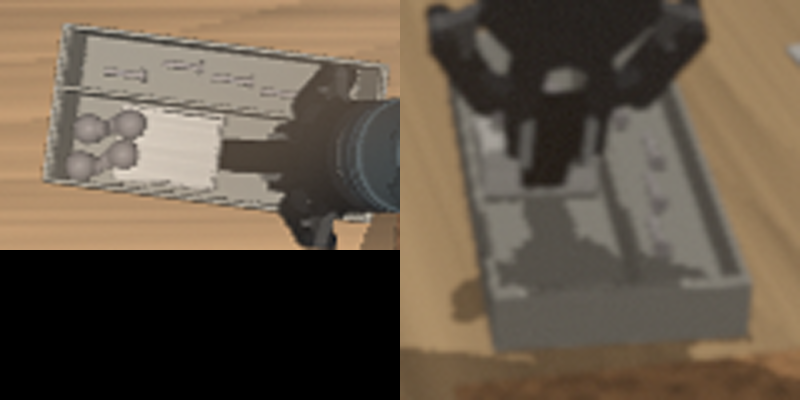

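Run:
```python
from h import *
for n,u in dict(k0=(90,128),k2=(80,163),k1=(131,123),k3=(122,155)).items():
    print(n,[tray(ray("top",np.array([280+u[0]/3.333,195+u[1]/3.333]),z)).round(4) for z in(.02,.0175)])
S=Rs(82,-2);l=w_tray(.063,0,.0045);b=l+S.apply([-.08,0,0]);b[2]=.010
delta(tool(b,82,15,ref=(-.04,0,0)))
b2=b-.035*np.array([.139,.990,0]);delta(tool(b2,82,15,ref=(-.04,0,0)))
```

```text
k0 [array([ 0.0868, -0.0063]), array([ 0.0869, -0.0065])]
k2 [array([0.091 , 0.0217]), array([0.0911, 0.0216])]
k1 [array([ 0.0557, -0.0143]), array([ 0.0557, -0.0145])]
k3 [array([0.0594, 0.0113]), array([0.0594, 0.0112])]
shift [-0.0011 -0.0126 -0.0109] turn [16.74 -2.38  0.12] target [ 0.5234 -0.0721  0.046 ]
shift [-0.0059 -0.0473 -0.0109] turn [16.74 -2.38  0.12] target [ 0.5185 -0.1067  0.046 ]
```

>>> play_rows(targets=[{"translation": [0, -0.003, -0.002], "angular": [5.6, -0.8, 0], "claw": 0}, {"translation": [-0.001, -0.008, -0.006], "angular": [11.2, -1.6, 0], "claw": 0}, {"translation": [-0.001, -0.0126, -0.011], "angular": [16.7, -2.4, 0.1], "claw": 0}, {"translation": [-0.001, -0.0126, -0.011], "angular": [16.7, -2.4, 0.1], "claw": 0}, {"translation": [-0.001, -0.0126, -0.011], "angular": [16.7, -2.4, 0.1], "claw": 0}, {"translation": [-0.003, -0.025, -0.011], "angular": [16.7, -2.4, 0.1], "claw": 0}, {"translation": [-0.005, -0.037, -0.011], "angular": [16.7, -2.4, 0.1], "claw": 0}, {"translation": [-0.006, -0.047, -0.011], "angular": [16.7, -2.4, 0.1], "claw": 0}, {"translation": [-0.006, -0.047, -0.011], "angular": [16.7, -2.4, 0.1], "claw": 0}])

```text
time_s: 9.2
position: [0.5188, -0.1076, 0.0461]
ee_rot: [[0.99, -0.115, 0.082], [-0.141, -0.812, 0.567], [0.001, -0.573, -0.82]]
force: [-0.0, 1.1, -3.8]
finger_gap: 0.0227
```

```bash
python3 look.py pics/s2.png; python3 -c "
from h import *
delta(tool(w_tray(.03,0.0005,.0045),82,-1))"
```

```text
t 9.2 lip [0.5371 0.021  0.0306] yaw,nose-up,roll [81.92 14.93 -0.07] tray [ 0.0244 -0.0007] F [-0.   1.1 -3.8] gap 0.02271729687812217
shift [0.0015 0.0137 0.0091] turn [-15.82   2.25   0.04] target [ 0.5199 -0.0928  0.055 ]
```

View pics/s2.png

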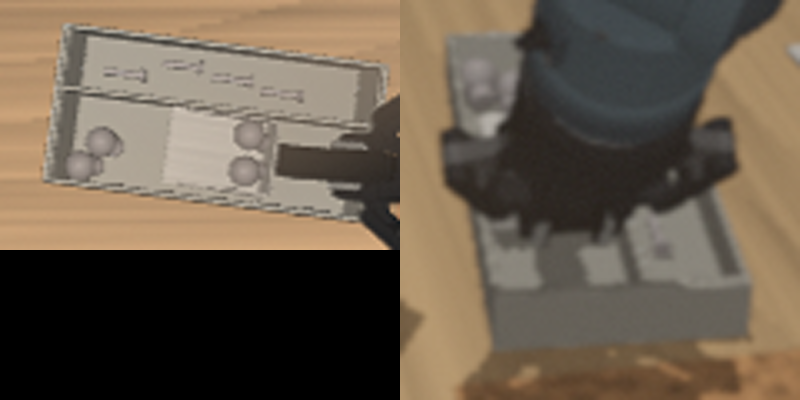

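>>> play_rows(targets=[{"translation": [0, 0.006, 0.006], "angular": [-8, 1.1, 0], "claw": 0}, {"translation": [0.001, 0.011, 0.0095], "angular": [-15.5, 2.2, 0], "claw": 0}, {"translation": [0.0015, 0.0137, 0.009], "angular": [-15.8, 2.25, 0], "claw": 0}, {"translation": [0.007, 0.05, 0.009], "angular": [-15.8, 2.25, 0], "claw": 0}, {"translation": [0.0085, 0.065, 0.009], "angular": [-15.8, 2.25, 0], "claw": 0}, {"translation": [0.0085, 0.065, 0.009], "angular": [-15.8, 2.25, 0], "claw": 0}])

```text
time_s: 10.05
position: [0.5264, -0.0407, 0.0546]
ee_rot: [[0.99, -0.131, 0.044], [-0.139, -0.936, 0.325], [-0.001, -0.328, -0.945]]
force: [-0.1, 0.6, -0.5]
finger_gap: 0.0226
```

```bash
python3 look.py pics/s3.png
```

```text
t 10.05 lip [0.5431 0.079  0.0043] yaw,nose-up,roll [82.03 -0.87  0.08] tray [0.0826 0.0015] F [-0.1  0.6 -0.5] gap 0.022596164374407746
```

View pics/s3.png

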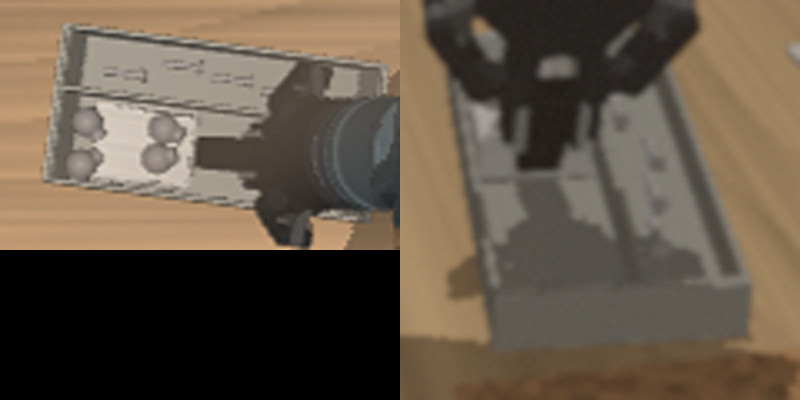

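>>> play_rows(targets=[{"translation": [0.0, 0.004, 0], "angular": [0, 0, 0], "claw": 0}, {"translation": [0.0005, 0.007, 0], "angular": [0, 0, 0], "claw": 0}, {"translation": [0.001, 0.01, 0], "angular": [0, 0, 0], "claw": 0}, {"translation": [0.001, 0.0125, 0], "angular": [0, 0, 0], "claw": 0}, {"translation": [0.001, 0.0125, 0], "angular": [0, 0, 0], "claw": 0}])

```text
time_s: 10.78
position: [0.5277, -0.0291, 0.0547]
ee_rot: [[0.99, -0.132, 0.045], [-0.14, -0.936, 0.324], [-0.001, -0.327, -0.945]]
force: [0.3, -0.4, -0.3]
finger_gap: 0.0224
```

```bash
python3 look.py pics/s4.png
python3 - <<'E'
from h import *
for h,x,p in((.008,.097,5),(.018,.099,12),(.028,.102,18),(.034,.100,20)): delta(tool(w_tray(x,0.0005,.0043+h),82,p))
E
```

```text
t 10.775 lip [0.5446 0.0906 0.0044] yaw,nose-up,roll [81.96 -0.9   0.04] tray [0.0943 0.0016] F [ 0.3 -0.4 -0.3] gap 0.022368850772214392
shift [ 0.0009 -0.002  -0.0047] turn [ 5.82 -0.87  0.05] target [ 0.5286 -0.0311  0.0499]
shift [ 0.0006 -0.0036 -0.0103] turn [12.75 -1.84  0.05] target [ 0.5284 -0.0327  0.0444]
shift [ 0.0008 -0.0023 -0.0139] turn [18.7  -2.68  0.04] target [ 0.5286 -0.0313  0.0408]
shift [ 0.0005 -0.0044 -0.0125] turn [20.68 -2.96  0.04] target [ 0.5283 -0.0335  0.0422]
```

View pics/s4.png

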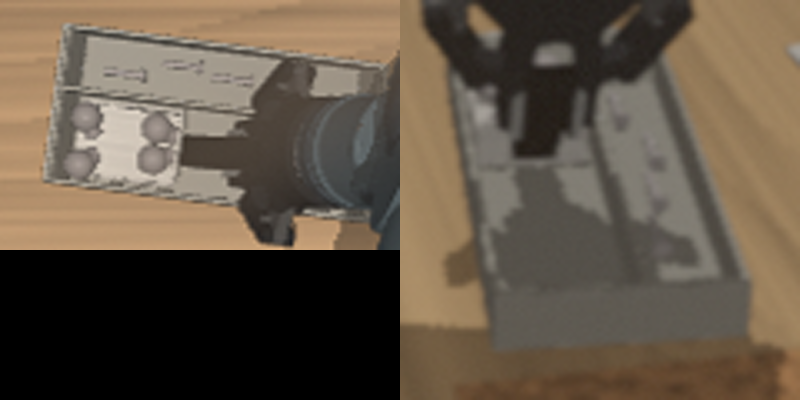

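>>> play_rows(targets=[{"translation": [-0.001, -0.001, -0.0023], "angular": [2.9, -0.4, 0], "claw": 0}, {"translation": [-0.002, -0.0016, -0.0047], "angular": [5.8, -0.9, 0], "claw": 0}, {"translation": [-0.002, -0.0025, -0.0075], "angular": [9.3, -1.3, 0], "claw": 0}, {"translation": [-0.002, -0.0032, -0.0103], "angular": [12.8, -1.8, 0], "claw": 0}, {"translation": [-0.002, -0.0028, -0.012], "angular": [15.8, -2.2, 0], "claw": 0}, {"translation": [-0.002, -0.002, -0.0137], "angular": [18.7, -2.7, 0], "claw": 0}, {"translation": [-0.002, -0.002, -0.0137], "angular": [18.7, -2.7, 0], "claw": 0}])

```text
time_s: 11.75
position: [0.5246, -0.0312, 0.0395]
ee_rot: [[0.99, -0.113, 0.084], [-0.141, -0.78, 0.61], [-0.003, -0.616, -0.788]]
force: [0.1, 0.2, -3.8]
finger_gap: 0.0225
```

```bash
python3 look.py pics/s5.png
python3 - <<'E'
from h import *
p=tool(w_tray(.095,0.0035,.05),82,18); delta(p)
E
```

```text
t 11.75 lip [0.5429 0.0981 0.031 ] yaw,nose-up,roll [81.86 17.99  0.2 ] tray [0.1015 0.0043] F [ 0.1  0.2 -3.8] gap 0.022465200838950972
shift [-0.0008 -0.0069  0.018 ] turn [ 0.03 -0.05  0.03] target [ 0.5246 -0.0378  0.0585]
```

View pics/s5.png

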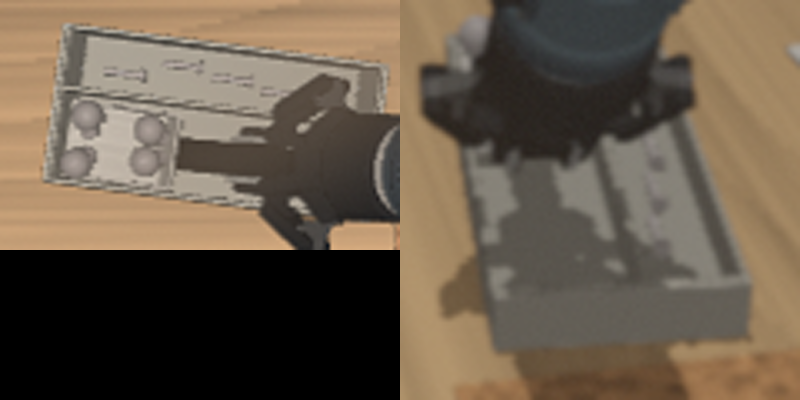

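```bash
cat >> h.py <<'E'
def sframe():
    s=get_state(); r=R.from_matrix(s["ee_rot"])*TS.inv(); return r,s["position"]-r.apply(GR+zt*grip_depth)
def inscoop(uv,z=.0135):
    r,o=sframe()
    return least_squares(lambda p:(proj("top",o+r.apply([*p,z]))-uv).ravel(),[0,0]).x
def circles(uv0=None):
    g=cv2.cvtColor(snapshot("top"),cv2.COLOR_RGB2GRAY)[195:270,280:400]
    g=cv2.resize(g,None,fx=4,fy=4,interpolation=cv2.INTER_CUBIC)
    c=cv2.HoughCircles(cv2.GaussianBlur(g,(5,5),1),cv2.HOUGH_GRADIENT,1,24,param1=60,param2=14,minRadius=16,maxRadius=24)
    return [] if c is None else [((x+.5)/4-.5+280,(y+.5)/4-.5+195,r/4) for x,y,r in c[0]]
E
python3 - <<'E'
from h import *
for u in((87,117),(75,162),(150,130),(145,161)): print(u,(inscoop(np.array([280+u[0]/3.333,195+u[1]/3.333]))*1000).round(1))
for c in circles(): print(np.round(c,1),(inscoop(np.array(c[:2]))*1000).round(1))
E
```

```text
(87, 117) [ 31.3 -16.6]
(75, 162) [36.  18.9]
(150, 130) [-20.4 -14.1]
(145, 161) [-19.7  10.3]
[322.2 242.8   4.4] [-16.2   9.6]
[301.8 243.8   4.2] [37.8 19.7]
[305.8 230.5   5.8] [ 31.9 -15.2]
[322.8 231.2   5.6] [-13.5 -20. ]
```

Run:
```python
from h import *
for x,z,p in((.101,.040,20),(.099,.055,24),(.096,.075,28),(.094,.095,30)): delta(tool(w_tray(x,0.004,z),82,p))
print(get_state()["joint_pos"])
```

```text
shift [-0.0007 -0.0012  0.003 ] turn [ 2.02 -0.29  0.01] target [ 0.5249 -0.032   0.0439]
shift [-0.0009 -0.0032  0.0089] turn [ 5.98 -0.85  0.01] target [ 0.5247 -0.034   0.0498]
shift [-0.0012 -0.0055  0.0198] turn [ 9.94 -1.4   0.01] target [ 0.5243 -0.0363  0.0607]
shift [-0.0014 -0.0069  0.0353] turn [11.92 -1.68  0.01] target [ 0.5241 -0.0377  0.0761]
[-30.4638  34.558  -16.2868  55.7515  34.6437  62.3391]
```

>>> play_rows(targets=[{"translation": [-0.0003, -0.0005, 0.0015], "angular": [1, -0.15, 0], "claw": 0}, {"translation": [-0.0007, -0.0012, 0.003], "angular": [2, -0.3, 0], "claw": 0}, {"translation": [-0.0008, -0.0022, 0.006], "angular": [4, -0.6, 0], "claw": 0}, {"translation": [-0.0009, -0.0032, 0.009], "angular": [6, -0.85, 0], "claw": 0}, {"translation": [-0.001, -0.0045, 0.0145], "angular": [8, -1.1, 0], "claw": 0}, {"translation": [-0.0012, -0.0055, 0.02], "angular": [10, -1.4, 0], "claw": 0}, {"translation": [-0.0013, -0.0062, 0.027], "angular": [11, -1.55, 0], "claw": 0}, {"translation": [-0.0014, -0.0069, 0.035], "angular": [12, -1.7, 0], "claw": 0}, {"translation": [-0.0014, -0.0069, 0.04], "angular": [12, -1.7, 0], "claw": 0}, {"translation": [-0.0014, -0.0069, 0.04], "angular": [12, -1.7, 0], "claw": 0}])

```text
time_s: 13.15
position: [0.5246, -0.0378, 0.0814]
ee_rot: [[0.99, -0.088, 0.108], [-0.139, -0.636, 0.759], [0.001, -0.767, -0.642]]
force: [0.3, -0.4, -4.4]
finger_gap: 0.0225
```

Run:
```python
from h import *
scoop();print(get_state()["joint_pos"])
for c in circles(): print(np.round(c,1),(inscoop(np.array(c[:2]))*1000).round(1))
cv2.imwrite("pics/s6.png",snapshot("top")[:,:,::-1])
p=w_tray(.09,.02,.1)
```

```text
t 13.15 lip [0.5426 0.0904 0.1004] yaw,nose-up,roll [82.04 30.04 -0.09] tray [0.0939 0.0036] F [ 0.3 -0.4 -4.4] gap 0.022503419824143688
[-35.5899  39.701   -9.1317  70.0445  42.8272  50.8427]
[307.5 241.5   5.2] [31.8 15.1]
[317.8 230.    4.5] [  7.8 -16.6]
[325.2 240.5   5.8] [-17.1   5.8]
[326.  231.5   4.4] [-15.9 -16.5]
[334.2 210.5   5. ] [-31.7 -71.8]
[338.5 250.    4.4] [-58.8  23.9]
```

Run:
```python
from h import *
delta(tool((.4735,.299,.10),82,28));delta(tool((.4735,.299,.08),82,25))
```

```text
shift [-0.0689  0.2078  0.0047] turn [-2.03  0.32 -0.01] target [0.4554 0.1702 0.0857]
shift [-0.0689  0.2072 -0.0085] turn [-5.    0.74 -0.01] target [0.4553 0.1696 0.0725]
```

>>> play_rows(targets=[{"translation": [-0.003, 0.008, 0.001], "angular": [0, 0, 0], "claw": 0}, {"translation": [-0.009, 0.026, 0.003], "angular": [0, 0, 0], "claw": 0}, {"translation": [-0.018, 0.054, 0.005], "angular": [0, 0, 0], "claw": 0}, {"translation": [-0.028, 0.085, 0.005], "angular": [0, 0, 0], "claw": 0}, {"translation": [-0.039, 0.117, 0.005], "angular": [0, 0, 0], "claw": 0}, {"translation": [-0.05, 0.149, 0.005], "angular": [-1, 0, 0], "claw": 0}, {"translation": [-0.059, 0.178, 0.005], "angular": [-1, 0, 0], "claw": 0}, {"translation": [-0.066, 0.198, 0.005], "angular": [-2, 0.3, 0], "claw": 0}, {"translation": [-0.069, 0.207, 0.005], "angular": [-2, 0.3, 0], "claw": 0}, {"translation": [-0.069, 0.2075, 0.005], "angular": [-2, 0.3, 0], "claw": 0}])

```text
time_s: 14.5
position: [0.4544, 0.1705, 0.086]
ee_rot: [[0.99, -0.092, 0.102], [-0.138, -0.662, 0.736], [-0.0, -0.743, -0.669]]
force: [-0.5, 1.0, -3.6]
finger_gap: 0.023
```

Run:
```python
from h import *
scoop();print(get_state()["joint_pos"])
L=(.4735,.299,.062)
for z,p in((.08,20),(.062,10),(.062,0),(.062,-10),(.062,-20),(.062,-30),(.062,-40),(.062,-50),(.062,-60),(.07,-70)):delta(tool((*L[:2],z),82,p))
```

```text
t 14.5 lip [0.4723 0.2993 0.1004] yaw,nose-up,roll [82.07 28.03  0.02] tray [0.291  0.1023] F [-0.5  1.  -3.6] gap 0.023045182933471894
[-16.3891  21.7904 -37.3318  40.1957  47.3333  77.445 ]
shift [ 0.0009 -0.001  -0.0021] turn [-7.95  1.09 -0.08] target [0.4553 0.1694 0.0839]
shift [0.0013 0.0016 0.0026] turn [-17.86   2.48  -0.08] target [0.4557 0.1721 0.0886]
shift [0.0022 0.0081 0.0244] turn [-27.76   3.86  -0.08] target [0.4566 0.1786 0.1104]
shift [0.0036 0.0182 0.0448] turn [-37.66   5.25  -0.07] target [0.458  0.1887 0.1308]
shift [0.0055 0.0318 0.0631] turn [-47.57   6.63  -0.07] target [0.4599 0.2022 0.1491]
shift [0.0079 0.0482 0.0788] turn [-57.47   8.02  -0.07] target [0.4622 0.2187 0.1647]
shift [0.0105 0.0671 0.0913] turn [-67.37   9.4   -0.06] target [0.4649 0.2376 0.1773]
shift [0.0134 0.0878 0.1003] turn [-77.28  10.79  -0.06] target [0.4678 0.2583 0.1863]
shift [0.0165 0.1098 0.1055] turn [-87.18  12.17  -0.05] target [0.4709 0.2803 0.1915]
shift [0.0197 0.1324 0.1149] turn [-97.08  13.56  -0.05] target [0.474  0.3029 0.2008]
```

>>> play_rows(targets=[{"translation": [0.001, -0.001, -0.002], "angular": [-8, 1.1, 0], "claw": 0}, {"translation": [0.0013, 0.0016, 0.0026], "angular": [-17.9, 2.5, 0], "claw": 0}, {"translation": [0.002, 0.005, 0.013], "angular": [-22.8, 3.2, 0], "claw": 0}, {"translation": [0.0022, 0.008, 0.0244], "angular": [-27.8, 3.9, 0], "claw": 0}, {"translation": [0.003, 0.013, 0.035], "angular": [-32.7, 4.5, 0], "claw": 0}, {"translation": [0.0036, 0.018, 0.045], "angular": [-37.7, 5.2, 0], "claw": 0}, {"translation": [0.0045, 0.025, 0.054], "angular": [-42.6, 5.9, 0], "claw": 0}, {"translation": [0.0055, 0.032, 0.063], "angular": [-47.6, 6.6, 0], "claw": 0}, {"translation": [0.0065, 0.04, 0.071], "angular": [-52.5, 7.3, 0], "claw": 0}, {"translation": [0.008, 0.048, 0.079], "angular": [-57.5, 8, 0], "claw": 0}])

```text
time_s: 15.75
position: [0.4625, 0.2187, 0.1651]
ee_rot: [[0.99, -0.137, -0.027], [-0.139, -0.975, -0.173], [-0.002, 0.175, -0.985]]
force: [0.4, -0.0, -2.4]
finger_gap: 0.0226
```

Run:
```python
from h import *
scoop();print(get_state()["joint_pos"])
L=(.4735,.299,.062)
for z,p in((.062,-35),(.062,-40),(.062,-45),(.062,-50),(.062,-55),(.065,-60),(.07,-65),(.075,-70)):delta(tool((*L[:2],z),82,p))
```

```text
t 15.75 lip [0.4735 0.299  0.0623] yaw,nose-up,roll [ 82.06 -30.07   0.14] tray [0.2908 0.101 ] F [ 0.4 -0.  -2.4] gap 0.02263235167012823
[ 23.38    21.2137  -6.7023  67.4763  -8.5212 121.7829]
shift [0.001  0.0091 0.0063] turn [-4.9   0.56  0.02] target [0.4635 0.2279 0.1714]
shift [0.0024 0.0188 0.0121] turn [-9.85  1.26  0.02] target [0.4649 0.2376 0.1773]
shift [0.0038 0.029  0.0171] turn [-14.8    1.96   0.03] target [0.4663 0.2478 0.1822]
shift [0.0053 0.0396 0.0212] turn [-19.75   2.65   0.03] target [0.4678 0.2583 0.1863]
shift [0.0068 0.0505 0.0243] turn [-24.7    3.35   0.04] target [0.4693 0.2692 0.1894]
shift [0.0084 0.0616 0.0294] turn [-29.65   4.05   0.04] target [0.4709 0.2803 0.1945]
shift [0.01   0.0728 0.0355] turn [-34.6    4.74   0.05] target [0.4725 0.2916 0.2007]
shift [0.0116 0.0841 0.0407] turn [-39.55   5.44   0.06] target [0.474  0.3029 0.2058]
```

Force already near the empty value (−2.4 N); tip further to be sure.

>>> play_rows(targets=[{"translation": [0.001, 0.009, 0.0063], "angular": [-4.9, 0.6, 0], "claw": 0}, {"translation": [0.0024, 0.0188, 0.012], "angular": [-9.8, 1.3, 0], "claw": 0}, {"translation": [0.0038, 0.029, 0.017], "angular": [-14.8, 2, 0], "claw": 0}, {"translation": [0.0053, 0.0396, 0.021], "angular": [-19.7, 2.6, 0], "claw": 0}, {"translation": [0.0068, 0.0505, 0.0243], "angular": [-24.7, 3.3, 0], "claw": 0}, {"translation": [0.0084, 0.0616, 0.0294], "angular": [-29.6, 4, 0], "claw": 0}, {"translation": [0.01, 0.073, 0.0355], "angular": [-34.6, 4.7, 0], "claw": 0}, {"translation": [0.0116, 0.084, 0.041], "angular": [-39.5, 5.4, 0], "claw": 0}, {"translation": [0.0116, 0.084, 0.05], "angular": [-39.5, 5.4, 0], "claw": 0}, {"translation": [0.0116, 0.084, 0.055], "angular": [-39.5, 5.4, 0], "claw": 0}])

```text
time_s: 17.0
position: [0.469, 0.2945, 0.2151]
ee_rot: [[0.991, -0.092, -0.101], [-0.136, -0.644, -0.753], [0.004, 0.759, -0.651]]
force: [-1.4, 0.1, -2.5]
finger_gap: 0.0226
```

Run:
```python
from h import *
scoop();print(get_state()["joint_pos"])
# back off: raise, level, toward tray
delta(tool((.4735,.299,.12),82,-30)); delta(tool((.50,.10,.13),86,0)); delta(tool((.53,-.13,.13),93,0))
```

```text
t 17.0 lip [0.4692 0.2919 0.0842] yaw,nose-up,roll [ 81.5  -69.42  -0.73] tray [0.2832 0.1043] F [-1.4  0.1 -2.5] gap 0.022616277606212407
[ 41.5811  58.8462  48.6049 121.222  -29.7611 151.0094]
shift [-0.0068 -0.0758  0.0076] turn [39.08 -5.18 -0.08] target [0.4622 0.2187 0.2227]
shift [ 0.0225 -0.3158 -0.0367] turn [69.08 -6.93  3.5 ] target [ 0.4915 -0.0213  0.1784]
shift [ 0.0674 -0.546  -0.0367] turn [69.46 -2.7   9.62] target [ 0.5364 -0.2514  0.1784]
```

>>> play_rows(targets=[{"translation": [-0.002, -0.02, 0.003], "angular": [10, -1.3, 0], "claw": 0}, {"translation": [-0.003, -0.038, 0.005], "angular": [20, -2.6, 0], "claw": 0}, {"translation": [-0.005, -0.057, 0.007], "angular": [30, -3.9, 0], "claw": 0}, {"translation": [-0.007, -0.076, 0.008], "angular": [39, -5.2, 0], "claw": 0}, {"translation": [0.0, -0.12, 0.008], "angular": [47, -5.6, 1], "claw": 0}, {"translation": [0.005, -0.17, 0.004], "angular": [55, -6.1, 2], "claw": 0}, {"translation": [0.01, -0.22, 0], "angular": [62, -6.5, 3], "claw": 0}, {"translation": [0.016, -0.27, 0], "angular": [69, -6.9, 3.5], "claw": 0}, {"translation": [0.022, -0.316, 0], "angular": [69, -6.9, 3.5], "claw": 0}])

```text
time_s: 18.12
position: [0.4886, -0.0254, 0.2166]
ee_rot: [[0.997, -0.071, 0.026], [-0.075, -0.938, 0.339], [0.0, -0.34, -0.94]]
force: [0.2, -0.5, -2.5]
finger_gap: 0.0225
```

Run:
```python
from h import *
scoop()
delta(tool((.53,-.13,.13),93,0));delta(tool((.530,-.2287,.05),93,0))
a=snapshot("top")[180:330,150:420];b=snapshot("side")[160:240,230:350]
A=cv2.resize(a[:,:,::-1],(450,250),interpolation=cv2.INTER_CUBIC);B=cv2.resize(b[:,:,::-1],(345,250)[:2],interpolation=cv2.INTER_CUBIC)
cv2.imwrite("pics/d1.png",np.hstack([A,B]))
```

```text
t 18.125 lip [0.4978 0.0958 0.168 ] yaw,nose-up,roll [85.69 -0.1  -0.01] tray [0.093  0.0487] F [ 0.2 -0.5 -2.5] gap 0.022524056106891992
shift [ 0.0477 -0.2261 -0.0382] turn [0.1  0.01 7.31] target [ 0.5364 -0.2514  0.1784]
shift [ 0.0477 -0.3248 -0.1182] turn [0.1  0.01 7.31] target [ 0.5364 -0.3501  0.0984]
```

View pics/d1.png

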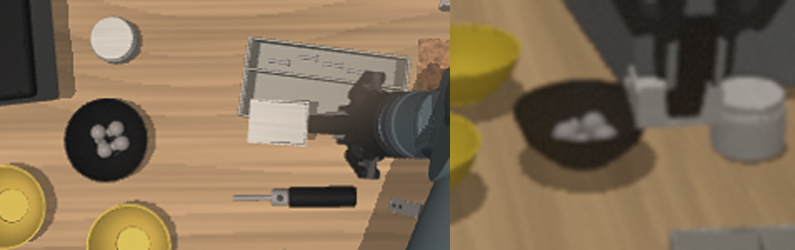

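All four knobs lie together in the black bowl (crop (97–122, 128–150)), and the scoop is empty. Next I return the scoop to the mat.

>>> play_rows(targets=[{"translation": [0.01, -0.04, 0], "angular": [0, 0, 1.5], "claw": 0}, {"translation": [0.018, -0.09, 0], "angular": [0, 0, 3], "claw": 0}, {"translation": [0.026, -0.14, 0], "angular": [0, 0, 4.5], "claw": 0}, {"translation": [0.034, -0.19, -0.01], "angular": [0, 0, 6], "claw": 0}, {"translation": [0.041, -0.24, -0.03], "angular": [0, 0, 7.2], "claw": 0}, {"translation": [0.046, -0.285, -0.06], "angular": [0, 0, 7.3], "claw": 0}, {"translation": [0.0477, -0.32, -0.09], "angular": [0.1, 0, 7.3], "claw": 0}, {"translation": [0.0477, -0.325, -0.118], "angular": [0.1, 0, 7.3], "claw": 0}, {"translation": [0.0477, -0.325, -0.125], "angular": [0.1, 0, 7.3], "claw": 0}, {"translation": [0.0477, -0.325, -0.125], "angular": [0.1, 0, 7.3], "claw": 0}])

```text
time_s: 19.48
position: [0.5378, -0.351, 0.0932]
ee_rot: [[0.999, 0.047, -0.015], [0.05, -0.939, 0.339], [0.002, -0.339, -0.941]]
force: [-0.5, 0.0, -3.1]
finger_gap: 0.0225
```

Run:
```python
from h import *
scoop();delta(tool((.530,-.2287,.0036),93,0))
```

```text
t 19.475 lip [ 0.5318 -0.2297  0.0444] yaw,nose-up,roll [92.86 -0.15 -0.1 ] tray [-0.2246 -0.0303] F [-0.5  0.  -3.1] gap 0.022461711004228866
shift [-0.0014  0.0009 -0.0412] turn [0.15 0.1  0.14] target [ 0.5364 -0.3501  0.052 ]
```

>>> play_rows(targets=[{"translation": [-0.001, 0.001, -0.012], "angular": [0, 0, 0], "claw": 0}, {"translation": [-0.001, 0.001, -0.024], "angular": [0, 0, 0], "claw": 0}, {"translation": [-0.001, 0.001, -0.034], "angular": [0, 0, 0], "claw": 0}, {"translation": [-0.001, 0.001, -0.039], "angular": [0, 0, 0], "claw": 0}, {"translation": [-0.001, 0.001, -0.0412], "angular": [0, 0, 0], "claw": 0}, {"translation": [-0.001, 0.001, -0.0414], "angular": [0, 0, 0], "claw": 0}, {"translation": [-0.001, 0.001, -0.0414], "angular": [0, 0, 0], "claw": 0}])

```text
time_s: 20.35
position: [0.5366, -0.3498, 0.0525]
ee_rot: [[0.999, 0.047, -0.015], [0.05, -0.939, 0.34], [0.002, -0.34, -0.94]]
force: [-2.2, -0.3, 4.2]
finger_gap: 0.0228
```

Run:
```python
from h import *
scoop();delta(tool((.530,-.2287,.0036),93,0));print("retreat dir",-np.array(get_state()["ee_rot"])[:,2])
```

```text
t 20.35 lip [ 0.5307 -0.2284  0.0038] yaw,nose-up,roll [92.86 -0.12 -0.1 ] tray [-0.2235 -0.029 ] F [-2.2 -0.3  4.2] gap 0.022791259922754815
shift [-0.0003 -0.0004 -0.0004] turn [0.12 0.1  0.14] target [ 0.5364 -0.3501  0.052 ]
retreat dir [ 0.0154 -0.3397  0.9404]
```

>>> play_rows(targets=[{"translation": [0, 0, 0], "angular": [0, 0, 0], "claw": 0.4}, {"translation": [0, 0, 0], "angular": [0, 0, 0], "claw": 0.7}, {"translation": [0, 0, 0], "angular": [0, 0, 0], "claw": 1}, {"translation": [0, 0, 0], "angular": [0, 0, 0], "claw": 1}, {"translation": [0, -0.007, 0.02], "angular": [0, 0, 0], "claw": 1}, {"translation": [0.001, -0.015, 0.045], "angular": [0, 0, 0], "claw": 1}, {"translation": [0.001, -0.027, 0.075], "angular": [0, 0, 0], "claw": 1}, {"translation": [0.002, -0.035, 0.1], "angular": [0, 0, 0], "claw": 1}, {"translation": [0.002, -0.035, 0.13], "angular": [0, 0, 0], "claw": 1}, {"translation": [0.002, -0.035, 0.13], "angular": [0, 0, 0], "claw": 1}])

```text
time_s: 21.6
position: [0.5397, -0.3859, 0.1849]
ee_rot: [[0.999, 0.049, -0.012], [0.05, -0.941, 0.336], [0.005, -0.336, -0.942]]
force: [-0.1, -0.0, -0.3]
finger_gap: 0.0852
```

Run:
```python
from h import *
s=get_state();print(s["time_s"],s["position"],s["force"],s["finger_gap"])
# numeric check against initial pictures: scoop and bowl unmoved?
t0=cv2.imread("pics/top0.png");t=snapshot("top")[:,:,::-1].copy();cv2.imwrite("pics/end.png",t)
hsv=lambda i:cv2.cvtColor(i,cv2.COLOR_BGR2HSV)
for n,i in(("0",t0),("end",t)):
    h=hsv(i[220:260,410:500]);m=((h[...,1]<30)&(h[...,2]>170)).astype(np.uint8)
    print(n,"pan bright area,centroid",m.sum(),np.argwhere(m).mean(0)+[220,410])
    d=(hsv(i[225:305,180:250])[...,2]<60).astype(np.uint8); k,_,st,ce=cv2.connectedComponentsWithStats(d); j=1+st[1:,4].argmax(); print("bowl",st[j],ce[j]+[180,225])
d=cv2.absdiff(t0,t).max(2)>40; d[:, :]&=True
k,_,st,ce=cv2.connectedComponentsWithStats(d.astype(np.uint8))
print([(st[j].tolist()) for j in range(1,k) if st[j,4]>25])
```

```text
21.6 [ 0.5397 -0.3859  0.1849] [-0.0721 -0.0007 -0.283 ] 0.08520303042521657
0 pan bright area,centroid 570 [239.2702 438.5333]
bowl [   9   14   49   50 1924] [213.2079 263.5073]
end pan bright area,centroid 597 [239.5611 438.3534]
bowl [   9   14   49   50 1582] [212.8015 263.6631]
[[126, 181, 514, 263, 41834], [544, 195, 3, 13, 37], [596, 198, 13, 12, 46], [570, 203, 22, 23, 174], [558, 210, 11, 30, 83], [325, 227, 9, 10, 33], [314, 228, 10, 9, 36], [307, 241, 10, 9, 40], [324, 241, 10, 10, 40], [204, 253, 24, 22, 297], [0, 361, 123, 119, 6714], [355, 436, 35, 44, 413], [251, 439, 61, 41, 892], [304, 446, 35, 34, 511]]
```

Scoop and bowl are where they started, to within half a pixel. The robot is clear, so I hand in.

```bash
python3 -c "
from workcell import *
print(sign_off())"
```

```text
the job is handed in; nothing more can be done
None
```

The job is done and handed in at about 21.7 s of the 64 s allowed. All four knobs are in the black bowl, and the scoop is back flat on the cork mat.

- **Scooping:** The first light sweep tipped two knobs back into the pan. I tilted the scoop to seat them, and a second sweep up the end wall took the other two. All four were lifted and tipped into the bowl together.
- **Last checks:** A picture taken after tipping showed all four knobs together in the middle of the bowl. In the final picture, checked by code only because my 12 views were used up, the scoop pan and the bowl were within half a pixel of where they started. The change check flagged nothing at the tin, square or tape measure, but the arm's own change covers much of that picture, so I could not check the other loose parts one by one. The gripper was open, well above the scoop, with no contact force.
- **Small contacts:** The scoop handle brushed the tray's end wall while being lowered, with about 5 N at the wrist, and I corrected it. No wrist reading at the end of any move exceeded about 5 N; I did not read forces during the moves.
- **Joint limit:** Joint 4 came to rest right at its range limit (121.22°) at the steepest tip. The move stopped there and I backed off at once, but the hand-in gave no verdict on it.

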